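# Open the latched specimen case

### The arm

A 6-joint arm with a two-finger parallel gripper is mounted at the origin on the work surface. World frame = base frame: x ahead of the robot, y to its left, z up, the work surface at z = 0. Lengths are in m, angles in rad, forces in N, time in s.
With the tool pointing down it reaches from about 0.275 to 0.825 m from the base axis. Payload 5.2 kg.
Tool frame: the origin (TCP) lies at the very end of the fingers, on their centre line; the grasp point (between the pads) lies 19 mm behind it (r.grip_point_offset is the distance from the TCP to the grasp point, in m); z points along the fingers, y is the direction in which the jaws open and shut (so a half turn about z gives the same grasp; the last joint's range is limited). The gripper opens to 93 mm and grips with 3 to 60 N. Pads are 15 mm wide; open, the fingers measure 128 mm over their backs; the gripper's body (75 mm by 188 mm) begins 65 mm behind the grasp point.
Start: joints at [-1.323, 0.259, 1.535, -0, 1.348, -0.203], TCP at [0.24, -0.495, 0.219] pointing down, gripper open.
Joint ranges: [-3.14, 3.14], [-0.91, 2.08], [0.19, 2.58], [-1.22, 4.36], [0.22, 2.71], [-3.12, 3.12]. Speed limits (rad/s): [2.57, 2.57, 3.14, 3.14, 3.14, 3.14].

### API

Orientations are given as a unit quaternion [w, x, y, z].
In Python, from bench import r, optics, order gives the robot as it stands.
- The arm moves only by the shell command python3 -m inch 'ROWS'. ROWS is JSON, a list of rows, each a list of 7 numbers: the opening, from 0 (shut) to 1 (fully open), then the shift along the tool's x, y, z in cm, then the turn, a rotation vector about the tool's x, y, z in degrees. In form: [[claw, dx, dy, dz, ax, ay, az], ...]. A call has 1 to 10 rows; each row is the pose to reach, as a shift and turn from the pose measured when the call began, along the tool's axes at that moment; what a row does not reach only later rows make up. A row lasts 1/12 s, in which the tool goes at most 41.7 mm and 7.16 degrees, less where a joint would pass 70% of its speed; a pose out of reach is approached as far as the arm can. A call with a gripper value outside its range is refused whole. The fingers move at their own pace and stop on an object; the grip force is fixed at half the most. Time passes only in rows, so rows that repeat a pose let the fingers close. It gives the time, the measured TCP pose, the force and the opening at its end, in the units of the state.
- r.sense(): the state, without advancing time (a new reading comes with each control period).
- optics.camera(name): name is "side" or "top" or "wrist"; returns a dict with "frame" (420x560x3 uint8, blue, green, red), "K" (3x3 intrinsics, pixels), "dist" ([k1, k2, p1, p2, k3] as OpenCV has them; the pictures are not rectified), "extrinsics" (4x4, takes a point from camera to world coordinates). Camera axes: x right, y down, z forward; pixel columns grow to the right and rows downward; lengths in m; the calibration is good to about 2 mm. A picture is of the moment at which its call begins. There is no depth.
- order.hand_in(): hands the job in, once; it reports no verdict.
The state is a dict: "clock": time; "q": joint angles; "joint_velocities": joint speeds; "joint_torque": joint torques, N m; "eef_pos": TCP position; "orientation": TCP orientation; "ft_force": force on the tool from outside, world axes, zero at the start; "moment": the same for the moment, N m; "gripper_width": finger opening in m.
Only numpy, scipy, OpenCV 4.12 (cv2) and the standard library are available. Lean on these libraries where they do the work, as an engineer would, in place of code of your own. Each camera call takes 0.05 s, during which the arm holds its last target.

### The job

Open the larger of the two latched specimen cases with the fingertips: press down its release tab so that the lid springs up part way, then push the lid back until it is fully open against its stop and leave it standing open. Grasp and lift nothing: leave the smaller case shut, the fossil lying in the larger case, and the jar and the stone core standing where they are.

Things in the scene. Friction and masses are not known exactly. Their poses are not given: they have to be found in the camera images.
- case: The larger specimen case, fixed to the bench: open grey box 120 deep (x) x 160 wide (y) x 50 mm high, walls 5 mm, covered by a white lid with a grey panel. Origin at the centre of its underside, on the bench. Its own +x points from the front (release tab) to the back (hinge), +y to the left of someone facing the front, z up. It stands at any yaw within about 0.42 rad, on the robot's left or right.
- case_tab_press (a point): The spot to press: top of the larger case's black release tab, on its level pad, 36 mm out from the pivot, 102 mm before the case's centre (its -x), 42 mm above the bench at rest; moves with the tab. The pad is 40 mm wide and ends 16 mm farther out, nothing beneath it. 26 mm nearer the case stands the hook, 30 mm wide, 22 mm above the pad, reaching 5 mm over the lid's edge. Fingers here are clear of the rising lid.
- case_tab (a joint): Angle of the larger case's release tab: 0 at rest, up to 0.32 rad pressed fully down (the spot to press then is about 11 mm lower). The hook over the lid's front edge lets go at about 0.2 rad (7 mm). The spring needs about 1 N to start, 3 N to let go and 4 N at the bottom; the tab springs back when let go.
- case_hinge (a point): Middle of the hinge line of the larger case's lid, at the case's back: 60 mm behind its centre (its +x), 54 mm above the bench. The line runs along the case's y.
- case_lid_edge (a point): Middle of the lower front edge of the larger case's lid, 128 mm from the hinge line; moves with the lid. The lid is a flat plate 128 long x 160 wide x 8 mm, about 0.12 kg; it overhangs the front wall by 8 mm.
- case_lid (a joint): Opening angle of the larger case's lid: 0 shut, rising as the front edge swings up and back about the hinge. Released, a spring pin lifts it to about 0.6 rad. It stops at 1.85 rad (leaning back, past upright). Below about 1.4 rad it sinks back on to the pin when let go; from there it stays; near the stop it stays against it. Pushing it takes under 3 N at the front edge.
- small_lid (a joint): Opening angle of the lid of the smaller case, 0 shut (the same working, to be left shut).
- small: The smaller specimen case, fixed to the bench, to be left shut: as the larger one but 90 deep x 110 wide x 50 mm high, the middle of its tab's pad 87 mm and the free end 103 mm before its centre. Origin at the centre of its underside; axes as for the larger case.
- fossil: A loose round fossil, diameter 34, 12 mm high, lying on the padded floor (20 mm above the bench) inside the larger case, under the lid. Origin at the centre of its underside.
- jar: A loose upright sample jar with a black cap, diameter 42, 65 mm high, on the bench between the cases. Origin at the centre of its underside.
- core: A loose upright stone core, diameter 36, 60 mm high, on the bench between the cases. Origin at the centre of its underside.
Not all that is in view belongs to the job. What is shaped like the case but red is not meant.

How it is judged:
By the outcome, as a careful person would: the job done as asked, in the order asked, and still so for the second after the job is handed in, with the robot touching nothing.
It also fails if it takes over 38 s, if anything falls off the work surface, if the arm or the gripper's body presses on something with over 40 N, if the wrist force passes 120 N, or if a joint passes its speed limit or range.

## Working session

There is one attempt and no reset: what is moved stays moved. The work goes in short steps, Python scripts to look and compute and a shell command to move; the robot and the scene stay as the last step left them, time stands still between calls to the robot, and variables do not carry over. Pictures are saved under pics/ and viewed, and the job is handed in when it is done.

```bash
ls; mkdir -p pics; python3 - <<'E'
from bench import r, optics
import cv2
print(r.sense())
for n in("side","top","wrist"):
    c=optics.camera(n); cv2.imwrite(f"pics/{n}0.png",c["frame"]); print(n,c["K"],c["dist"],c["extrinsics"])
E
```

```text
pics
{'clock': 0.0, 'q': array([-1.32274461e+00,  2.59328282e-01,  1.53607610e+00, -8.02875987e-06,
        1.34796691e+00, -2.02803150e-01]), 'joint_velocities': array([-0.00031315, -0.00164918,  0.00053306, -0.00336214,  0.00118316,
        0.0003428 ]), 'joint_torque': array([-1.20011708e-03, -4.37310290e+01, -2.84006560e+01,  7.19694514e-02,
        4.15102893e-02, -1.29020941e-04]), 'eef_pos': array([ 0.23953721, -0.49450374,  0.21782842]), 'orientation': array([-8.89003006e-04,  9.74698070e-01,  2.23523783e-01, -2.40318304e-05]), 'ft_force': array([-0.33943261,  0.13776033, -0.08429358]), 'moment': array([ 0.01216828, -0.00717334, -0.03805828]), 'gripper_width': 0.09293982927395635}
side [[524.79033997   0.         274.21206517]
 [  0.         524.79033997 213.88163578]
 [  0.           0.           1.        ]] [-0.10545253  0.          0.          0.          0.        ] [[-0.94196049 -0.25341048  0.22021257  0.19052629]
 [-0.33543174  0.68303831 -0.64880214  0.81824561]
 [ 0.01399964 -0.68501227 -0.72839701  0.98559633]
 [ 0.          0.          0.          1.        ]]
top [[399.41930272   0.         284.15212846]
 [  0.         399.41930272 214.20671114]
 [  0.           0.           1.        ]] [-0.09892387  0.          0.          0.          0.        ] [[ 0.00338129 -0.9890491   0.14754808  0.33460318]
 [-0.99999288 -0.00359169 -0.00115957  0.02112178]
 [ 0.00167681 -0.14754311 -0.9890542   1.0682826 ]
 [ 0.          0.          0.          1.        ]]
wrist [[292.11248787   0.         281.33543325]
 [  0.         292.11248787 209.76755424]
 [  0.           0.           1.        ]] [-0.04173066  0.          0.          0.          0.        ] [[ 0.43616772 -0.85983264 -0.26541579  0.31255621]
 [-0.89986218 -0.41754997 -0.12609553 -0.45764464]
 [-0.0024033   0.29383643 -0.9558527   0.38399774]
 [ 0.          0.          0.          1.        ]]
```

View pics/top0.png

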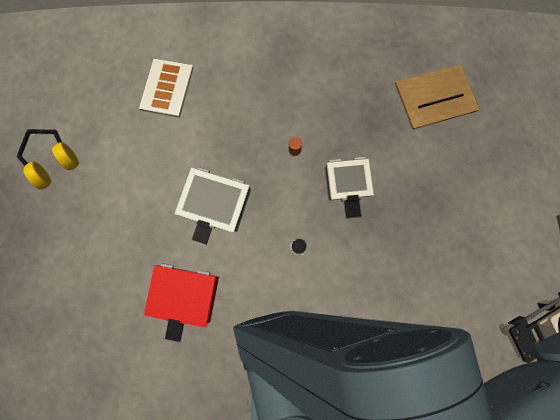

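View pics/side0.png

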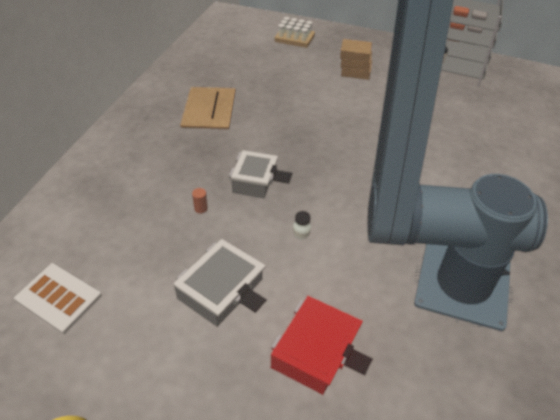

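View pics/wrist0.png

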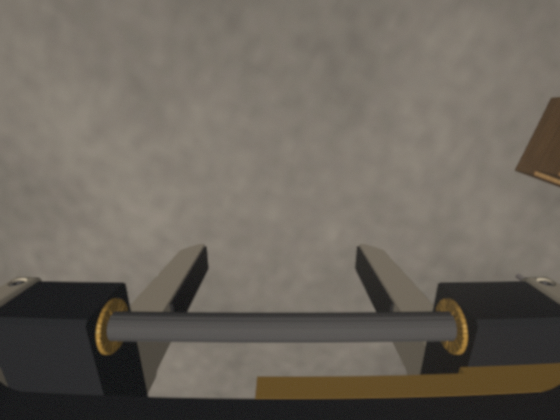

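The top view has three case-like things:
- White-lidded large case at (213,200), tab at (202,232).
- White-lidded small case at (350,180), tab at (353,207).
- Red case at (181,296), tab at (174,330).

The larger white one fits the description. Next I'll measure it and check it in a crop.

```bash
cat > h.py <<'E'
import numpy as np, cv2
from bench import r, optics
from scipy.spatial.transform import Rotation as R
def ray(c,p):
    u=cv2.undistortPoints(np.array([[p]],float),c["K"],np.array(c["dist"]))[0,0]
    E=np.array(c["extrinsics"]); d=E[:3,:3]@np.array([u[0],u[1],1]); return E[:3,3],d/np.linalg.norm(d)
def plane(c,p,z):
    o,d=ray(c,p); return o+d*(z-o[2])/d[2]
def tri(c1,p1,c2,p2):
    o1,d1=ray(c1,p1);o2,d2=ray(c2,p2)
    s=np.linalg.lstsq(np.c_[d1,-d2],o2-o1,rcond=None)[0]
    a=o1+s[0]*d1;b=o2+s[1]*d2; return (a+b)/2,np.linalg.norm(a-b)
def proj(c,P):
    E=np.linalg.inv(c["extrinsics"]); v,_=cv2.Rodrigues(E[:3,:3])
    return cv2.projectPoints(np.array(P,float).reshape(-1,1,3),v,E[:3,3],c["K"],np.array(c["dist"]))[0][:,0]
def quad(m):
    cs,_=cv2.findContours(m.astype(np.uint8),cv2.RETR_EXTERNAL,cv2.CHAIN_APPROX_NONE)
    h=cv2.convexHull(max(cs,key=cv2.contourArea))
    for e in np.linspace(.02,.15,40):
        q=cv2.approxPolyDP(h,e*cv2.arcLength(h,True),True)
        if len(q)==4: return q[:,0]
E
python3 - <<'E'
from h import *
for n,(x0,y0,x1,y1) in dict(top=(150,140,270,265),side=(150,220,300,340)).items():
    c=optics.camera(n); f=c["frame"]; hsv=cv2.cvtColor(f,cv2.COLOR_BGR2HSV)
    m=(hsv[...,2]>175)&(hsv[...,1]<45); m2=np.zeros_like(m); m2[y0:y1,x0:x1]=m[y0:y1,x0:x1]
    q=quad(m2); print(n,q.tolist())
    k=(hsv[...,2]<55); k2=np.zeros_like(k);k2[y0:y1,x0:x1]=k[y0:y1,x0:x1]
    print('dark',cv2.connectedComponentsWithStats(k2.astype(np.uint8))[2:])
    crop=cv2.resize(f[y0:y1,x0:x1],None,fx=5,fy=5,interpolation=cv2.INTER_CUBIC)
    for p in q: cv2.circle(crop,tuple(int(v) for v in ((p-[x0,y0])*5+2)),3,(0,0,255),-1)
    cv2.imwrite(f"pics/crop_{n}.png",crop)
E
```

```text
top [[191, 168], [248, 185], [233, 231], [174, 213]]
dark (array([[     0,      0,    560,    420, 234864],
       [   209,    171,      1,      1,      1],
       [   235,    188,     15,     43,     83],
       [   193,    220,     19,     24,    252]], dtype=int32), array([[279.59638344, 209.47620325],
       [209.        , 171.        ],
       [242.37349398, 209.30120482],
       [202.17857143, 231.8968254 ]]))
side [[222, 239], [264, 265], [216, 313], [174, 282]]
dark (array([[     0,      0,    560,    420, 235200]], dtype=int32), array([[279.5, 209.5]]))
```

View pics/crop_top.png

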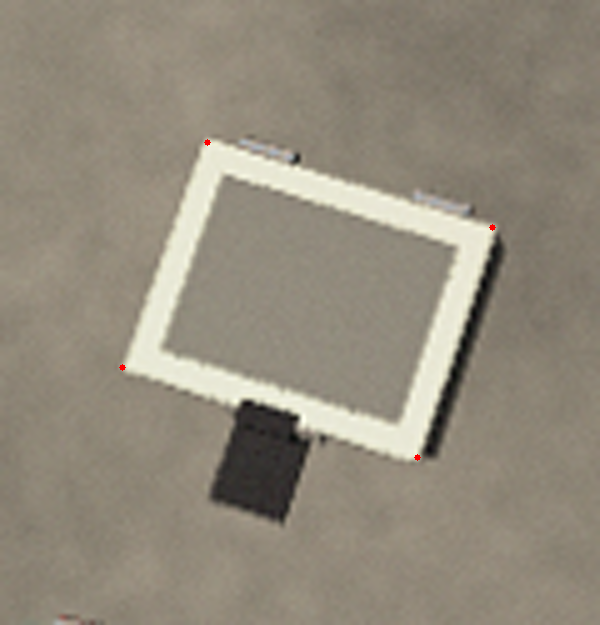

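View pics/crop_side.png

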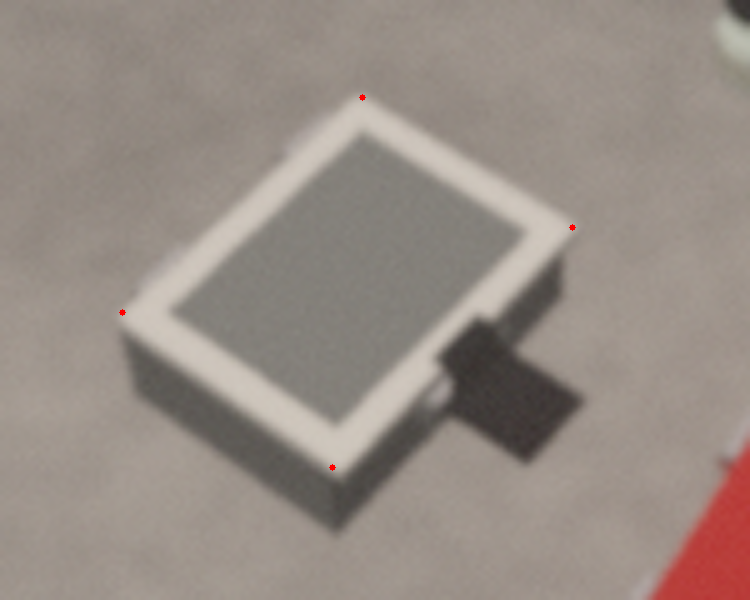

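The crops confirm it: white lid with grey panel, black tab at the front, hinges at the back. The tab's pad end corners are at top (192,240), (206.8,244.4) and side (255.6,312.8), (266.8,300.2). Now I'll triangulate them.

```bash
python3 - <<'E'
from h import *
t=optics.camera("top");s=optics.camera("side")
T=dict(BL=(191,168),BR=(248,185.),FR=(233,231),FL=(174,213),tabL=(192,240),tabR=(206.8,244.4))
S=dict(BR=(222,239),FR=(264,265),FL=(216,313),BL=(174,282),tabL=(255.6,312.8),tabR=(266.8,300.2))
P={}
for k in T:
    P[k],e=tri(t,T[k],s,S[k]); print(k,P[k].round(4),round(e,4))
d=lambda a,b:round(np.linalg.norm(P[a]-P[b]),4)
print(d('BL','BR'),d('FL','FR'),d('BL','FL'),d('BR','FR'),d('tabL','tabR'))
ex=(P['BL']+P['BR']-P['FL']-P['FR'])[:2]; ey=(P['BL']+P['FL']-P['BR']-P['FR'])[:2]
y1=np.arctan2(ex[1],ex[0]); y2=np.arctan2(-ey[0],ey[1]); print('yaw',y1,y2)
yaw=(y1+y2)/2; X=np.array([np.cos(yaw),np.sin(yaw)]);Y=np.array([-X[1],X[0]])
lc=sum(P[k] for k in('BL','BR','FL','FR'))/4
c=lc[:2]+0.004*X   # lid from -68 to +60
print('case c',c,'tab mid',((P['tabL']+P['tabR'])/2), 'in case frame',X@((P['tabL']+P['tabR'])[:2]/2-c),Y@((P['tabL']+P['tabR'])[:2]/2-c))
press=np.r_[c-0.102*X,0.042]; print('press',press,'reach',np.linalg.norm(press[:2]))
for k,p,z in(('jar',(299,246),.065),('core',(295,140),.06),('red',(181,296),.058),('redFR',(207,327),.058),('redBR',(217,277),.058),('redBL',(154,265),.058)): print(k,plane(t,p,z).round(3))
st=r.sense(); print(R.from_quat(np.roll(st['orientation'],-1)).as_matrix().round(3))
E
```

```text
BL [0.6043 0.2625 0.0648] 0.0014
BR [0.5583 0.1129 0.0624] 0.0043
FR [0.4402 0.1494 0.0612] 0.0022
FL [0.4869 0.3022 0.0643] 0.0009
tabL [0.4186 0.2586 0.0388] 0.0022
tabR [0.4076 0.2198 0.0376] 0.0021
0.1565 0.1598 0.1239 0.1236 0.0403
yaw -0.3125374245736725 -0.29761056439987
case c [0.52622656 0.2055389 ] tab mid [0.41306482 0.23918148 0.03819055] in case frame -0.1180414714797781 -0.0019005545281217413
press [0.42893643 0.236176   0.042     ] reach 0.4896586232829486
jar [ 0.404 -0.018  0.065]
core [ 0.683 -0.008  0.06 ]
red [0.277 0.278 0.058]
redFR [0.202 0.21  0.058]
redBR [0.325 0.188 0.058]
redBL [0.354 0.35  0.058]
[[ 0.9    0.436 -0.   ]
 [ 0.436 -0.9    0.   ]
 [ 0.    -0.    -1.   ]]
```

```bash
cat >> h.py <<'E'
yaw=-0.305; X=np.array([np.cos(yaw),np.sin(yaw),0]);Y=np.array([-X[1],X[0],0]); C=np.array([0.5262,0.2055,0])
def W(x,y,z): return C+x*X+y*Y+np.array([0,0,z])
RT=np.c_[-X,Y,[0,0,-1]]  # tool x away from case, tool y = case y, z down
def go(P,Rt=RT):
    st=r.sense(); R0=R.from_quat(np.roll(st['orientation'],-1)); 
    d=R0.as_matrix().T@(np.array(P)-st['eef_pos'])*100
    a=(R0.inv()*R.from_matrix(Rt)).as_rotvec(degrees=True)
    print('target',np.round(P,4),'row',d.round(2).tolist(),a.round(1).tolist())
def where():
    st=r.sense(); p=st['eef_pos']-C
    print('t',round(st['clock'],2),'case xyz mm',(np.array([X@p,Y@p,p[2]])*1000).round(1),'F',st['ft_force'].round(2),'q',st['q'].round(2),'w',round(st['gripper_width'],3))
E
python3 - <<'E'
from h import *
print(np.linalg.det(RT)); where(); go(W(-.102,0,.2))
E
```

```text
1.0
t 0.35 case xyz mm [ -63.  -754.2  218.4] F [ 0.7   0.22 -0.05] q [-1.32  0.26  1.54 -0.    1.35 -0.2 ] w 0.093
target [0.4289 0.2361 0.2   ] row [48.89, -57.55, 1.87] [-0.0, -0.0, -136.7]
```

```bash
python3 -m inch '[[0,48.9,-57.5,1.9,0,0,-136.7],[0,48.9,-57.5,1.9,0,0,-136.7],[0,48.9,-57.5,1.9,0,0,-136.7],[0,48.9,-57.5,1.9,0,0,-136.7],[0,48.9,-57.5,1.9,0,0,-136.7],[0,48.9,-57.5,1.9,0,0,-136.7],[0,48.9,-57.5,1.9,0,0,-136.7],[0,48.9,-57.5,1.9,0,0,-136.7],[0,48.9,-57.5,1.9,0,0,-136.7],[0,48.9,-57.5,1.9,0,0,-136.7]]'; python3 -c "
from h import *
where(); go(W(-.102,0,.2))"
```

```text
clock: 1.18
eef_pos: [0.3442, -0.09, 0.2085]
orientation: [0.001, 0.658, 0.753, 0.0]
ft_force: [1.9, 0.0, 0.0]
gripper_width: 0.0311
t 1.18 case xyz mm [ -84.8 -336.5  208.5] F [1.92 0.02 0.04] q [-0.57 -0.1   1.96  0.    1.28 -0.71] w 0.031
target [0.4289 0.2361 0.2   ] row [31.18, 12.79, 0.85] [0.0, 0.1, -64.8]
```

```bash
python3 -m inch '[[0,31.2,12.8,0.85,0,0,-64.8],[0,31.2,12.8,0.85,0,0,-64.8],[0,31.2,12.8,0.85,0,0,-64.8],[0,31.2,12.8,0.85,0,0,-64.8],[0,31.2,12.8,0.85,0,0,-64.8],[0,31.2,12.8,0.85,0,0,-64.8],[0,31.2,12.8,0.85,0,0,-64.8],[0,31.2,12.8,0.85,0,0,-64.8],[0,31.2,12.8,0.85,0,0,-64.8],[0,31.2,12.8,0.85,0,0,-64.8]]'; python3 -c "
from h import *
where(); go(W(-.102,0,.08))"
```

```text
clock: 2.02
eef_pos: [0.4289, 0.2389, 0.1996]
orientation: [0.0, 0.147, 0.989, -0.0]
ft_force: [-0.6, 0.2, -0.0]
gripper_width: 0.0007
t 2.02 case xyz mm [-102.8    2.6  199.6] F [-0.63  0.25 -0.01] q [ 0.28  0.17  1.7  -0.    1.27 -0.99] w 0.001
target [0.4289 0.2361 0.08  ] row [-0.07, -0.26, 11.96] [0.0, 0.0, 0.5]
```

```bash
python3 -m inch '[[0,0,-0.25,4,0,0,0.5],[0,0,-0.25,8,0,0,0.5],[0,0,-0.25,12,0,0,0.5],[0,0,-0.25,12,0,0,0.5],[0,0,-0.25,12,0,0,0.5]]'; python3 - <<'E'
from h import *
where(); go(W(-.102,0,.045))
a=optics.camera("side"); b=optics.camera("wrist"); 
f=a["frame"].copy()
cv2.imwrite("pics/side1.png",cv2.resize(f[200:360,140:340],None,fx=3.5,fy=3.5,interpolation=cv2.INTER_CUBIC)); cv2.imwrite("pics/wrist1.png",b["frame"])
E
```

```text
clock: 2.43
eef_pos: [0.4266, 0.235, 0.0786]
orientation: [-0.002, 0.153, 0.988, -0.001]
ft_force: [0.2, 0.1, 0.8]
gripper_width: 0.0005
t 2.43 case xyz mm [-103.8   -1.8   78.6] F [0.19 0.06 0.81] q [ 0.27  0.3   1.87 -0.    0.98 -0.99] w 0.001
target [0.4289 0.2361 0.045 ] row [-0.19, 0.19, 3.36] [-0.2, -0.2, -0.1]
```

View pics/side1.png

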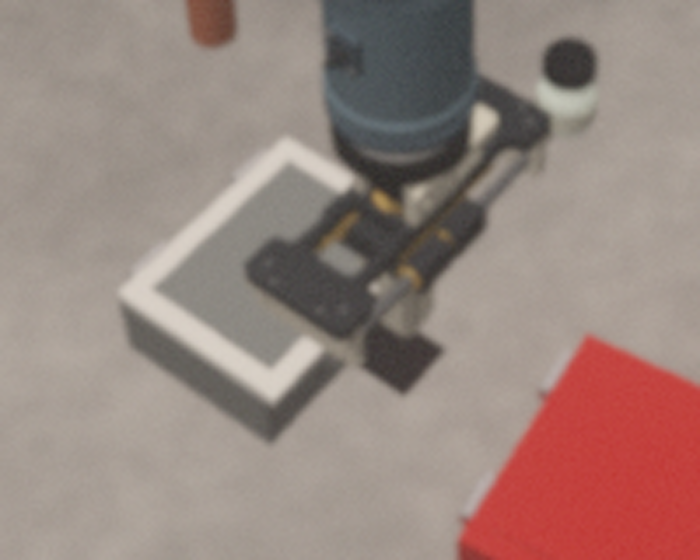

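View pics/wrist1.png

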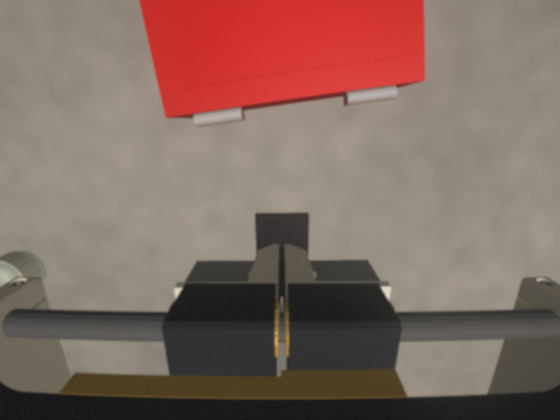

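The wrist view shows the closed fingers centred over the tab pad (columns 256–308, finger seam at 282). The hinge side of the red case at the top is clear. Pressing now.

```bash
python3 -m inch '[[0,-0.15,0.2,1.5,0,0,0],[0,-0.15,0.2,2.8,0,0,0],[0,-0.15,0.2,3.4,0,0,0],[0,-0.15,0.2,3.8,0,0,0],[0,-0.15,0.2,4.2,0,0,0],[0,-0.15,0.2,4.6,0,0,0],[0,-0.15,0.2,4.6,0,0,0],[0,-0.15,0.2,4.6,0,0,0]]'; python3 - <<'E'
from h import *
where()
a=optics.camera("side"); t=optics.camera("top")
cv2.imwrite("pics/side2.png",cv2.resize(a["frame"][200:360,140:340],None,fx=3.5,fy=3.5,interpolation=cv2.INTER_CUBIC))
E
```

```text
clock: 3.2
eef_pos: [0.4327, 0.238, 0.0364]
orientation: [0.002, 0.153, 0.988, 0.001]
ft_force: [-1.2, 0.5, 4.6]
gripper_width: 0.0003
t 3.2 case xyz mm [-99.    2.9  36.4] F [-1.2   0.51  4.59] q [ 0.28  0.36  1.9  -0.    0.87 -0.99] w 0.0
```

View pics/side2.png

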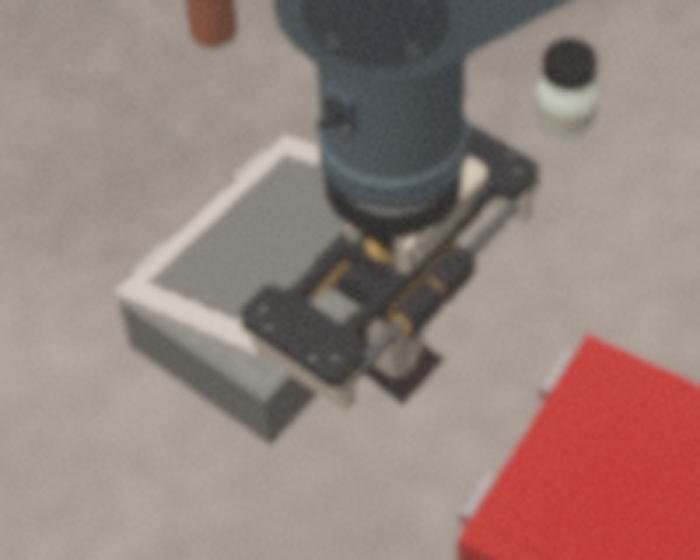

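The side view shows the lid sprung partly up: its front edge is off the case and the inside wall is visible. I'll back off and rise slightly, then look again.

```bash
python3 -m inch '[[0,0,0,0,0,0,0],[0,0,0,-1,0,0,0],[0,0.5,-0.3,-3,0,0,0],[0,1.5,-0.3,-5,0,0,0],[0,2.0,-0.3,-6.5,0,0,0],[0,2.5,-0.3,-7.0,0,0,0],[0,2.5,-0.3,-7.0,0,0,0]]'; python3 - <<'E'
from h import *
where()
a=optics.camera("side"); t=optics.camera("top")
cv2.imwrite("pics/side3.png",cv2.resize(a["frame"][200:360,140:340],None,fx=3.5,fy=3.5,interpolation=cv2.INTER_CUBIC))
cv2.imwrite("pics/top3.png",cv2.resize(t["frame"][140:265,150:300],None,fx=4,fy=4,interpolation=cv2.INTER_CUBIC))
th=.6
for y in(-.08,.08):
  p=W(.06-.128*np.cos(th),y,.054+.128*np.sin(th)); print(proj(a,p),proj(t,p))
E
```

```text
clock: 3.88
eef_pos: [0.4076, 0.243, 0.1076]
orientation: [0.003, 0.152, 0.988, 0.001]
ft_force: [0.6, -0.1, -0.3]
gripper_width: 0.0003
t 3.88 case xyz mm [-1.244e+02  1.000e-01  1.076e+02] F [ 0.62 -0.09 -0.26] q [ 0.3   0.23  1.87 -0.    1.03 -0.96] w 0.0
[[256.44043219 241.63217556]] [[232.54407355 220.86921207]]
[[206.27041926 290.40140421]] [[170.14195636 200.8767539 ]]
```

View pics/side3.png

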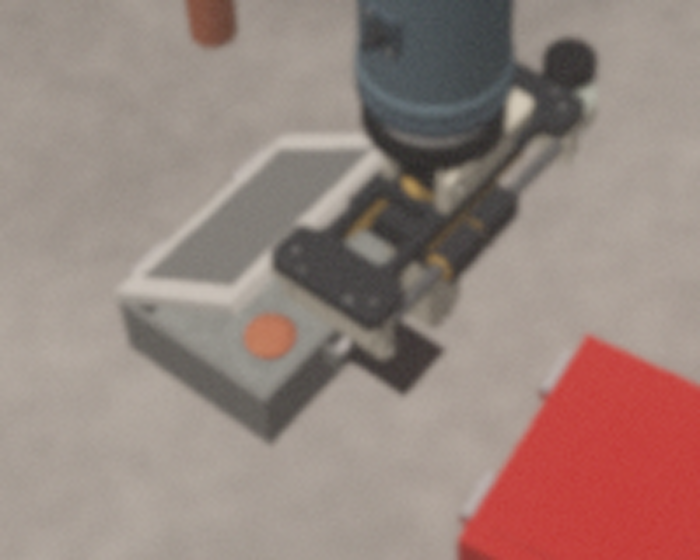

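View pics/top3.png

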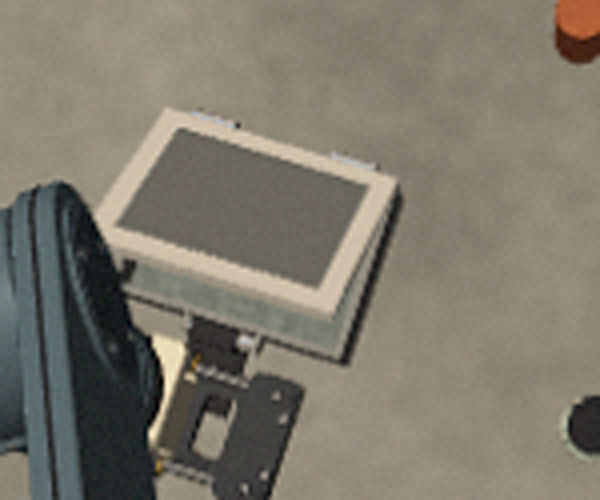

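Lid is at about 0.6 rad. Its front corner is at side pixel (206,288) against a predicted (206,290), and the fossil is visible in place. Now I'll push the front edge along its arc.

```bash
python3 -m inch '[[0,-2,0,0.3,0,0,0],[0,-4.5,0,0.3,0,0,0],[0,-6.4,0,0.3,0,0,0],[0,-7.0,0,0.3,0,0,0],[0,-7.9,0,-0.6,0,0,0],[0,-8.8,0,-1.4,0,0,0],[0,-9.7,0,-2.3,0,0,0],[0,-10.8,0,-3.1,0,0,0],[0,-11.9,0,-3.8,0,0,0],[0,-13.0,0,-4.3,0,0,0]]'; python3 - <<'E'
from h import *
where()
go(W(.031,0,.158));go(W(.072,0,.158));go(W(.081,0,.155))
a=optics.camera("side")
cv2.imwrite("pics/side4.png",cv2.resize(a["frame"][180:340,140:340],None,fx=3.5,fy=3.5,interpolation=cv2.INTER_CUBIC))
E
```

```text
clock: 4.82
eef_pos: [0.5303, 0.2031, 0.1488]
orientation: [0.001, 0.152, 0.988, 0.0]
ft_force: [-0.5, 0.3, -0.4]
gripper_width: 0.0006
t 4.82 case xyz mm [  4.6  -1.  148.8] F [-0.5   0.28 -0.36] q [ 0.17  0.34  1.59  0.    1.2  -1.1 ] w 0.001
target [0.5558 0.1962 0.158 ] row [-2.64, 0.11, -0.92] [0.1, 0.1, -0.1]
target [0.5949 0.1839 0.158 ] row [-6.74, 0.11, -0.91] [0.1, 0.1, -0.1]
target [0.6035 0.1812 0.155 ] row [-7.64, 0.11, -0.61] [0.1, 0.1, -0.1]
```

View pics/side4.png

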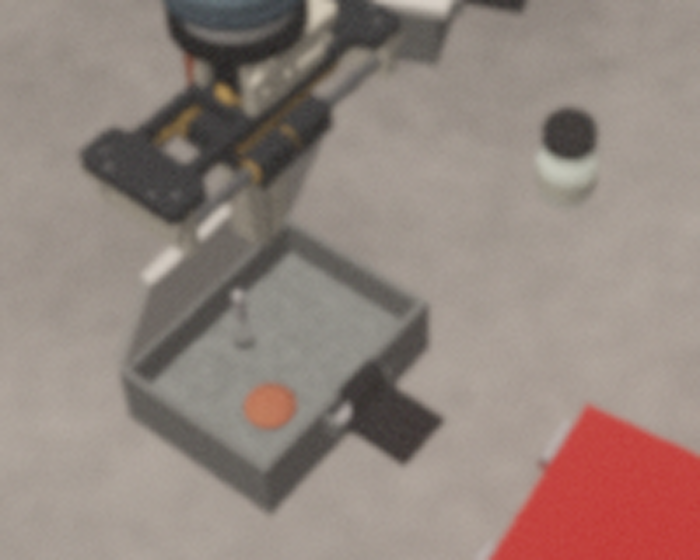

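The lid is now near upright with the fingers behind its front edge, and the fossil hasn't moved. Next: push on to the stop.

```bash
python3 -m inch '[[0,-1.3,0.1,-0.5,0,0,0],[0,-2.6,0.1,-0.9,0,0,0],[0,-3.7,0.1,-1.0,0,0,0],[0,-4.7,0.1,-1.1,0,0,0],[0,-5.7,0.1,-1.0,0,0,0],[0,-6.5,0.1,-0.9,0,0,0],[0,-7.2,0.1,-0.7,0,0,0],[0,-7.7,0.1,-0.6,0,0,0],[0,-7.7,0.1,-0.6,0,0,0]]'; python3 - <<'E'
from h import *
where()
go(W(.081,0,.155))
a=optics.camera("side")
cv2.imwrite("pics/side5.png",cv2.resize(a["frame"][180:340,140:340],None,fx=3.5,fy=3.5,interpolation=cv2.INTER_CUBIC))
E
```

```text
clock: 5.62
eef_pos: [0.6012, 0.182, 0.1569]
orientation: [-0.003, 0.152, 0.988, 0.001]
ft_force: [-19.6, 4.0, 17.4]
gripper_width: 0.0006
t 5.62 case xyz mm [7.860e+01 1.000e-01 1.569e+02] F [-19.6    3.95  17.42] q [ 0.11  0.44  1.42  0.    1.28 -1.15] w 0.001
target [0.6035 0.1812 0.155 ] row [-0.24, -0.01, 0.19] [0.1, -0.4, -0.1]
```

View pics/side5.png

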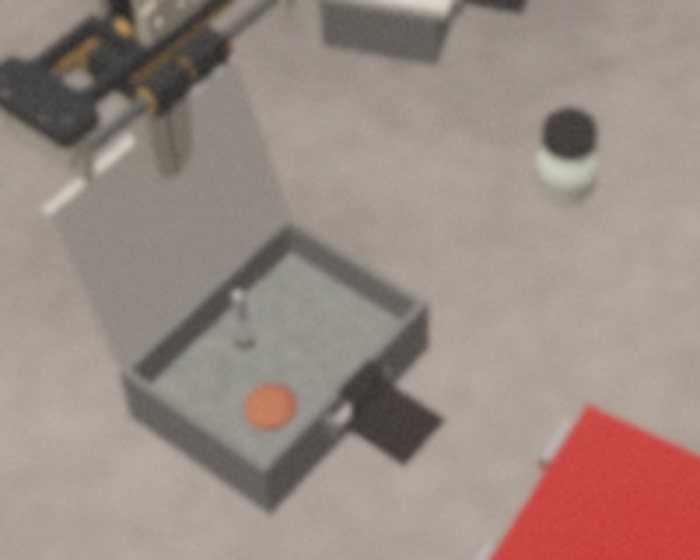

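There is 20 N of reaction at the predicted position, so the lid is against its stop. Backing off gently, then up and away.

```bash
python3 -m inch '[[0,0.4,0,-0.2,0,0,0],[0,1.0,0,-0.5,0,0,0],[0,2.0,0,-1,0,0,0],[0,4,0,-2,0,0,0],[0,7,0,-4,0,0,0],[0,10,0,-6,0,0,0],[0,12,0,-8,0,0,0],[0,14,0,-10,0,0,0],[0,16,0,-10,0,0,0],[0,16,0,-10,0,0,0]]'; python3 - <<'E'
from h import *
where()
a=optics.camera("side");t=optics.camera("top")
cv2.imwrite("pics/side6.png",a["frame"])
cv2.imwrite("pics/top6.png",t["frame"])
for th in (1.7,1.85):
 for y in(-.08,.08):
  p=W(.06-.128*np.cos(th),y,.054+.128*np.sin(th)); print(th,proj(a,p),proj(t,p))
E
```

```text
clock: 6.5
eef_pos: [0.4468, 0.2311, 0.2599]
orientation: [-0.002, 0.151, 0.988, 0.002]
ft_force: [0.1, -0.5, -1.2]
gripper_width: 0.0003
t 6.5 case xyz mm [-83.4   0.6 259.9] F [ 0.1  -0.51 -1.22] q [ 0.25  0.15  1.57  0.    1.42 -1.02] w 0.0
1.7 [[211.89805111 198.80266771]] [[246.71272382 167.37847722]]
1.7 [[158.68685493 243.59975497]] [[181.69711145 147.39326661]]
1.85 [[205.59824468 196.32105825]] [[249.45651808 160.30425624]]
1.85 [[152.45136276 240.45763969]] [[184.86821694 140.56330385]]
```

View pics/side6.png

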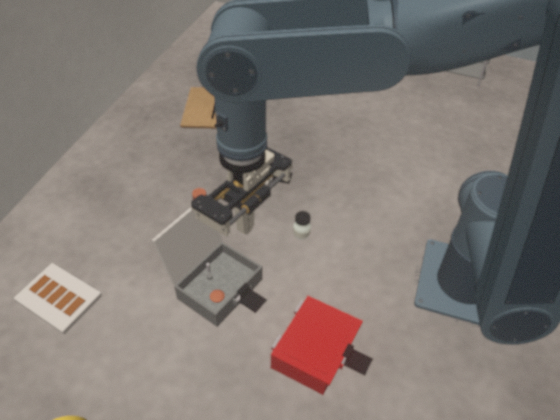

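View pics/top6.png

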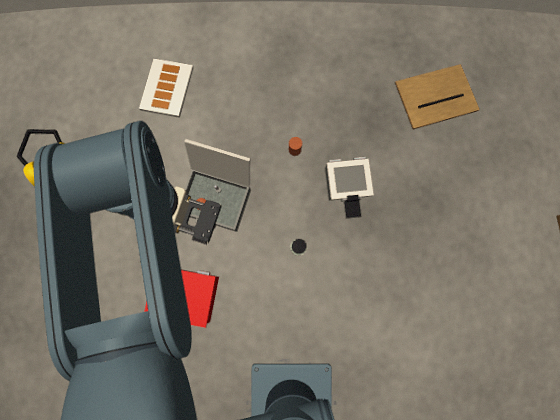

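The lid's free corners are at side (153,240) and top (186,141), (250,158). For 1.85 rad I predicted (152,240), (185,141) and (249,160), so it's at the stop. The small case, jar (299,246) and core (295,146) are at their starting pixels. One short hold to confirm it stays, then hand in.

```bash
python3 -m inch '[[0,0,0,0,0,0,0],[0,0,0,0,0,0,0],[0,0,0,0,0,0,0],[0,0,0,0,0,0,0],[0,0,0,0,0,0,0],[0,0,0,0,0,0,0]]'; python3 - <<'E'
from h import *
from bench import order
where()
t=optics.camera("top"); o=cv2.imread("pics/top6.png"); d=cv2.absdiff(t["frame"],o)[120:270,180:390].max(2); print('changed px >40:',(d>40).sum())
print(order.hand_in())
E
```

```text
clock: 7.1
eef_pos: [0.4493, 0.2298, 0.2579]
orientation: [-0.002, 0.152, 0.988, 0.001]
ft_force: [0.5, -0.4, -0.5]
gripper_width: 0.0002
t 7.1 case xyz mm [-8.070e+01  1.000e-01  2.579e+02] F [ 0.47 -0.39 -0.45] q [ 0.25  0.15  1.57  0.    1.42 -1.02] w 0.0
changed px >40: 101
the job is handed in; nothing more can be done
None
```

The larger case is open and its lid is standing against its stop. I pressed the release tab with closed fingertips (about 4.6 N), the lid sprang up to about 0.6 rad, and I pushed it back along its arc. I handed the job in at about 7.2 s.

**Stop reached:** the push met about 27 N of total reaction at the expected position. After backing off, the lid's free corners matched the prediction for 1.85 rad to about 2 px in both views.

**Other things:** the small case was still shut. The jar and core were at their starting pixels, and the fossil lay undisturbed in the case. The gripper was well clear, reading about 1 N or less.

**Less certain:**
- **Hold check:** comparing pictures before and after a half-second hold showed 101 changed pixels around the scene. I think that was the gripper settling about 3 mm in view, but I did not look at the picture to confirm it.
- **Lid height:** it triangulated at 61–65 mm against an expected 58 mm. I used the stated heights for the moves.

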